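# File a sample batch in the divided case and take its record photograph

## Task

Fold the clear lid of the sample case right back and stand each of the short vials upright in a cell of its own; the tall tube does not belong. Lay the photo scale flat on the table with its graduated edge flush against the front of the case and its zero end level with the case's left front corner, and when all is in place and let go, press the shutter release for the record photograph. Then shut the lid fully, leaving the vials in their cells, the scale on the table, and the other things where they are.

Things in the scene. Friction and masses are not known exactly. Their poses are not given: they have to be found in the camera images.
- case: sample case, fixed to the table: grey tray 97 mm (x) by 117 mm (y) with 3 mm outer walls 30 mm high; origin at the centre of its underside, x away from the robot at yaw 0 (its front is -x), y to the left. It is divided into six square cells, two rows of three
- case_floor (a point): centre of the case's inner floor, 3 mm above the table. The six cells are 35 mm square inside, centred at x = -28 and +28 mm and y = -38, 0 and +38 mm in the case's frame; the 3 mm dividers and the walls of the empty 15 mm channel between the two rows stand up to 26 mm above the table
- case_corner (a point): left front lower corner of the case, (-48.5, +58.5, 0) mm in the case's frame; its axes are the case's
- lid_axis (a point): middle of the lid's hinge axis, at the top of the case's rear wall, (+48.5, 0, 30) mm in the case's frame; the axis is the case's y
- lid (a joint): angle of the clear lid (rad): 0 shut, grows as the front of the lid rises and folds over to the rear, stop at 3.05 where it lies beside the case on the far side, its inside up. Stiff (0.06 N m): it stays where it is left. The lid is a shell 97 by 117 by 26 mm, 60 g
- lid_tab (a point): middle of the thumb tab that sticks out from the front of the lid, 10 mm above the lid's rim; the tab is 20 mm wide (along the hinge axis), 8 mm thick and reaches 26 mm out; this point is 16 mm out, 113 mm from the hinge axis (z of the lid 10 mm), so 40 mm above the table when shut. It turns with the lid
- scale: loose photo scale: aluminium bar 160 (y) by 30 (x) by 6 mm, 0.11 kg, with a black upright grip 30 mm long (y), 12 mm wide, centred 6 mm to -x of the bar's middle, its top 25 mm above the table. Origin at the centre of the underside. The graduated edge is +x, the zero end +y; a hanging hole marks the other end
- scale_zero (a point): zero end of the graduated edge, half way up the bar's thickness: (+15, +80, 3) mm in the scale's frame
- scale_far (a point): other end of the graduated edge: (+15, -80, 3) mm in the scale's frame
- shutter (a joint): travel of the shutter release's button (m): 0 released, 0.005 fully down, pressed when over 0.003; springs back, 4 N at the bottom
- shutter_top (a point): centre of the top of the shutter release's round button (26 mm across) on a small black housing fixed to the table; press straight down
- vial_a: short glass sample vial with a crimped cap, 23 mm across, 47 mm tall (the tall tube of the same kind, 79 mm, is not one of them); origin at the centre of its underside, z up its axis; may be absent
- vial_b: short glass sample vial with a crimped cap, 23 mm across, 47 mm tall (the tall tube of the same kind, 79 mm, is not one of them); origin at the centre of its underside, z up its axis; may be absent
- vial_c: short glass sample vial with a crimped cap, 23 mm across, 47 mm tall (the tall tube of the same kind, 79 mm, is not one of them); origin at the centre of its underside, z up its axis; may be absent
- vial_d: short glass sample vial with a crimped cap, 23 mm across, 47 mm tall (the tall tube of the same kind, 79 mm, is not one of them); origin at the centre of its underside, z up its axis; may be absent
- vial_e: short glass sample vial with a crimped cap, 23 mm across, 47 mm tall (the tall tube of the same kind, 79 mm, is not one of them); origin at the centre of its underside, z up its axis; may be absent
- tall_tube: tall glass tube with a crimped cap, 22 mm across, 79 mm tall, bystander that stands among the vials; origin at the centre of its underside
- amber_bottle: amber reagent bottle, 40 mm across, 84 mm tall, bystander; origin at the centre of its underside

How it is judged:
By the outcome, as a careful person would: the job done as asked, in the order asked, and still so for the second after the job is handed in, with the robot touching nothing.
Of vial_a, vial_b, vial_c, vial_d, vial_e only 3 to 5 are there at a start; the rules pass over those that are not, and their reading is None.
At some moment in a run one of scale may be knocked a few centimetres aside while the robot is not near it.
Once in a run the grip may slacken for a moment while it holds something.
It also fails if it takes over 210 s, if anything falls off the work surface, if the arm or the gripper's body presses on something with over 40 N, if the wrist force passes 120 N, or if a joint passes its speed limit or range.

## Robot

A 6-joint arm with a two-finger parallel gripper is mounted at the origin on a cart in front of the work surface, level with it; the furniture and walls round the work are solid. World frame = base frame: x ahead of the robot, y to its left, z up, the work surface at z = 0. Lengths are in m, angles in rad, forces in N, time in s.
With the tool pointing down it reaches from about 0.275 to 0.825 m from the base axis. Payload 4.9 kg.
Tool frame: the origin (TCP) lies at the very end of the fingers, on their centre line; the grasp point (between the pads) lies 19 mm behind it; z points along the fingers, y is the line along which they close (so a half turn about z gives the same grasp; the last joint's range is limited). The gripper opens to 85 mm and grips with 20 to 120 N. Pads are 22 mm wide; open, the fingers measure 114 mm over their backs; the gripper's body (76 mm by 85 mm) begins 54 mm behind the grasp point. The pads swing forward as they close: fully open they stand 13 mm farther back than shut.
Start: joints at [-1.434, 0.326, -0.193, 1.052, 0, 1.437], TCP at [0.147, -0.53, 0.231] pointing down, gripper open.
Joint ranges: [-2.65, 2.65], [-0.97, 1.79], [-1.3, 1.35], [-1.93, 2.1], [-1.47, 1.37], [-3.14, 3.14]. Speed limits (rad/s): [2.57, 2.57, 3.14, 3.14, 3.14, 3.14].

## Interface

Orientations are given as a unit quaternion [w, x, y, z].
In Python, from cell import bot gives the robot as it stands. Calls block until the motion is done:
- bot.move_pose(position, orientation): joint-space move of the TCP to a pose.
- bot.move_linear(position, speed=0.15, rotation=None, until_force=None): straight line of the TCP; rotation=None keeps the orientation; speed is the mean speed in m/s. With until_force (N) it stops when the force on the tool has changed by that much, and returns True; else False.
- bot.goto_joints(angles): joint-space move.
- bot.set_gripper(opening, grasp_force=None): opening from 0.0 (shut) to 1.0 (fully open); grasp_force is the grip in N (None keeps the last); returns when the fingers have stopped.
- bot.wait(seconds).
- bot.solve_ik(position, orientation): joint angles nearest the present ones, or None.
- bot.camera(name): name is "scene" or "top" or "wrist"; returns the picture (400x640x3 uint8, red, green, blue); there is no depth.
- bot.calibration(name): a dict with "mtx" (3x3 intrinsics, pixels), "k1" (the pictures are not rectified: a ray, as slopes to the right and down, at radius r is drawn at 1 + k1 r^2 times it, then the intrinsics apply), "extrinsics" (4x4, takes a point from world to camera coordinates); the wrist camera has in their place "hand_eye" (4x4, takes a point from camera to tool coordinates, whose origin is the TCP and whose axes are the flange's). Camera axes: x right, y down, z forward; pixel columns grow to the right and rows downward; lengths in m; the calibration is good to about 2 mm. A picture is of the moment at which its call begins: read the wrist's pose just before it. calibration takes no time and is no camera call.
A pose or a line that the arm cannot do raises bot.PlanningError and nothing moves.
- bot.close_job(): hands the job in; it is judged then, once.
Readings, each from a call of its own:
- bot.read_clock(): time.
- bot.read_joint_positions(): joint angles.
- bot.read_joint_vel(): joint speeds.
- bot.read_joint_efforts(): joint torques, N m.
- bot.read_position(): TCP position.
- bot.read_tool_rot(): TCP orientation.
- bot.read_ft_force(): force on the tool from outside, world axes, zero at the start.
- bot.read_moment(): the same for the moment, N m.
- bot.read_gripper_width(): opening from 0.0 (shut) to 1.0 (fully open).
- bot.read_finger_force(): force on a finger pad.
Only numpy, scipy, OpenCV 4.12 (cv2) and the standard library are available. Lean on these libraries where they do the work, as an engineer would, in place of code of your own. Each camera call takes 0.05 s, during which the arm holds its last target. There are 200 camera calls.

## Working session

There is one attempt and no reset: what is moved stays moved. The work goes in short steps, each a Python script; the robot and the scene stay as the last script left them, time stands still between calls to the robot, and variables do not carry over. Pictures are saved under pics/ and viewed, at most 14 in all, crops included, and the job is handed in when it is done.

```bash
ls; mkdir -p pics
python3 - <<'E'
from cell import bot
import cv2,numpy as np
for n in ("scene","top"):
    cv2.imwrite(f"pics/{n}0.png",bot.camera(n)[:,:,::-1])
for n in ("scene","top","wrist"): print(n,bot.calibration(n))
print(bot.read_clock(),bot.read_tool_rot(),bot.read_position())
E
```

```text
cell.py
pics
scene {'mtx': array([[446.77150302,   0.        , 326.58525924],
       [  0.        , 446.77150302, 206.62036503],
       [  0.        ,   0.        ,   1.        ]]), 'k1': -0.07619217442929943, 'extrinsics': array([[ 0.84386025,  0.53648042,  0.00941481, -0.36718337],
       [ 0.27897575, -0.42369319, -0.86177527, -0.10297965],
       [-0.45833657,  0.7298444 , -0.50720286,  1.40926608],
       [ 0.        ,  0.        ,  0.        ,  1.        ]])}
top {'mtx': array([[442.19263715,   0.        , 324.94529502],
       [  0.        , 442.19263715, 199.29596033],
       [  0.        ,   0.        ,   1.        ]]), 'k1': -0.010073314161907331, 'extrinsics': array([[-0.01826057, -0.99977409, -0.01087788, -0.05329223],
       [-0.98622864,  0.0197997 , -0.16419818,  0.49624983],
       [ 0.16437646,  0.00772972, -0.98636739,  1.17392815],
       [ 0.        ,  0.        ,  0.        ,  1.        ]])}
wrist {'mtx': array([[294.01181714,   0.        , 311.72222862],
       [  0.        , 294.01181714, 198.01966818],
       [  0.        ,   0.        ,   1.        ]]), 'k1': -0.05608894813431303, 'hand_eye': array([[ 4.84400433e-04, -9.50220684e-01, -3.11577305e-01,
         7.95808595e-02],
       [ 9.99998381e-01,  1.00025926e-03, -1.49583229e-03,
        -4.95010227e-04],
       [ 1.73302887e-03, -3.11576076e-01,  9.50219630e-01,
        -1.42636458e-01],
       [ 0.00000000e+00,  0.00000000e+00,  0.00000000e+00,
         1.00000000e+00]])}
0.1 [-7.68699541e-04  9.90846414e-01  1.34991822e-01  1.12536185e-05] [ 0.147072   -0.52945021  0.23058611]
```

View pics/top0.png

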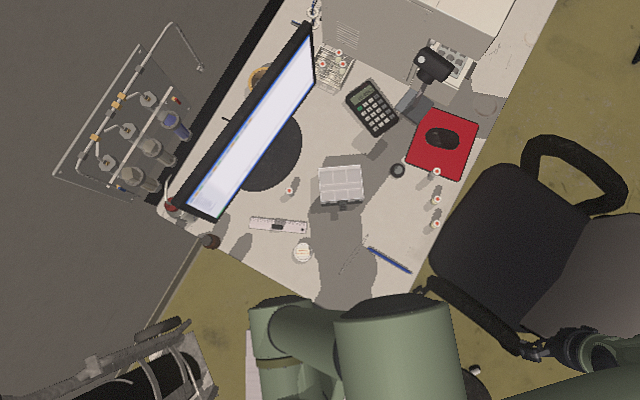

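View pics/scene0.png

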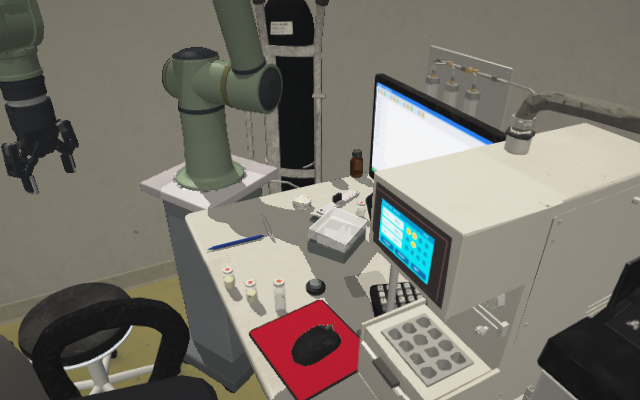

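```bash
cat > h.py <<'E'
from cell import bot
import cv2,numpy as np
from scipy.spatial.transform import Rotation as R
def rot(q): return R.from_quat([q[1],q[2],q[3],q[0]]).as_matrix()
def cam(name):
    "picture, and camera->world pose at that moment"
    c=bot.calibration(name)
    if name=="wrist":
        T=np.eye(4);T[:3,:3]=rot(bot.read_tool_rot());T[:3,3]=bot.read_position();T=T@c["hand_eye"]
    else: T=np.linalg.inv(c["extrinsics"])
    return bot.camera(name)[:,:,::-1].copy(),(c["mtx"],c["k1"],T)
def ray(C,p):
    K,k,T=C; d=cv2.undistortPoints(np.array([[p]],float),K,np.array([k,0,0,0.]))[0,0]
    return T[:3,3],T[:3,:3]@np.array([d[0],d[1],1.])
def onz(C,p,z):
    o,d=ray(C,p); return o+d*(z-o[2])/d[2]
def tri(*obs):
    A=np.zeros((3,3));b=np.zeros(3);L=[]
    for C,p in obs:
        o,d=ray(C,p);d=d/np.linalg.norm(d);M=np.eye(3)-np.outer(d,d);A+=M;b+=M@o;L.append((o,M))
    x=np.linalg.solve(A,b); return x,max(np.linalg.norm(M@(x-o)) for o,M in L)
def proj(C,X):
    K,k,T=C;Ti=np.linalg.inv(T)
    return cv2.projectPoints(np.array([X],float),cv2.Rodrigues(Ti[:3,:3])[0],Ti[:3,3],K,np.array([k,0,0,0.]))[0][0,0]
def down(yaw):
    "tool down, closing line (tool y) at angle yaw+90deg: tool x at yaw"
    c,s=np.cos(yaw),np.sin(yaw)
    q=R.from_matrix(np.array([[c,s,0],[s,-c,0],[0,0,-1.]])).as_quat()
    return np.array([q[3],q[0],q[1],q[2]])
def red(im):
    h=cv2.cvtColor(im,cv2.COLOR_BGR2HSV)
    m=(((h[...,0]<12)|(h[...,0]>168))&(h[...,1]>90)&(h[...,2]>90)).astype(np.uint8)
    n,_,st,ce=cv2.connectedComponentsWithStats(m)
    return [(ce[i].round(1).tolist(),int(st[i,4])) for i in range(1,n) if 3<=st[i,4]<400]
E
python3 - <<'E'
from h import *
t,C=cam("top");s,S=cam("scene")
for n,p,z in [("case",(341,185),.03),("shut",(397,170),.02),("scale",(278,225),.006),("amb",(210,241),.08),("white",(302,252),.02),("mon0",(213,218),0),("mon1",(312,30),.0),("v1",(437,171),.08),("v2",(436,199),.047),("v3",(436,224),.047),("v4",(291,190),.047),("mat",(470,145),0),("calc",(372,107),0)]:
    X=onz(C,p,z);print(n,X.round(3),proj(S,X).round(0))
print(red(t));print(red(s))
a=cv2.resize(t[145:275,225:455],None,fx=3.4,fy=3.4,interpolation=2)
cv2.imwrite("pics/topc.png",a)
a=cv2.resize(s[140:330,190:420],None,fx=3.1,fy=3.1,interpolation=2)
cv2.imwrite("pics/scc.png",a)
E
```

```text
case [ 0.536 -0.108  0.03 ] [338. 234.]
shut [ 0.578 -0.267  0.02 ] [316. 280.]
scale [0.431 0.07  0.006] [339. 200.]
amb [0.384 0.241 0.08 ] [355. 152.]
white [0.353 0.003 0.02 ] [302. 198.]
mon0 [0.455 0.255 0.   ] [376. 179.]
mon1 [ 1.024 -0.033  0.   ] [555. 300.]
v1 [ 0.559 -0.365  0.08 ] [279. 280.]
v2 [ 0.489 -0.366  0.047] [252. 280.]
v3 [ 0.42  -0.362  0.047] [228. 267.]
v4 [0.522 0.03  0.047] [361. 203.]
mat [ 0.653 -0.485  0.   ] [282. 373.]
calc [ 0.774 -0.206  0.   ] [413. 305.]
[([338.3, 52.0], 7), ([322.0, 63.3], 7), ([342.0, 63.3], 7), ([176.1, 100.3], 10), ([436.5, 171.0], 8), ([288.7, 190.0], 7), ([437.1, 198.7], 9), ([169.3, 199.4], 14), ([169.9, 207.2], 52), ([436.7, 223.0], 7)]
[([361.2, 202.4], 5), ([226.9, 268.9], 8), ([249.7, 281.9], 9), ([278.2, 280.9], 12)]
```

View pics/topc.png

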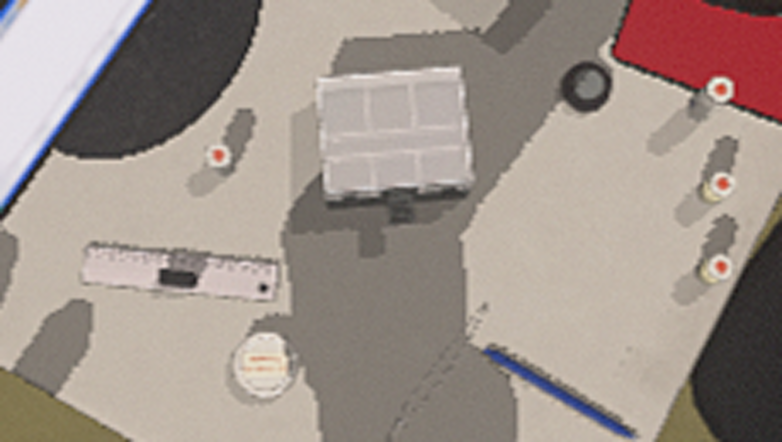

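View pics/scc.png

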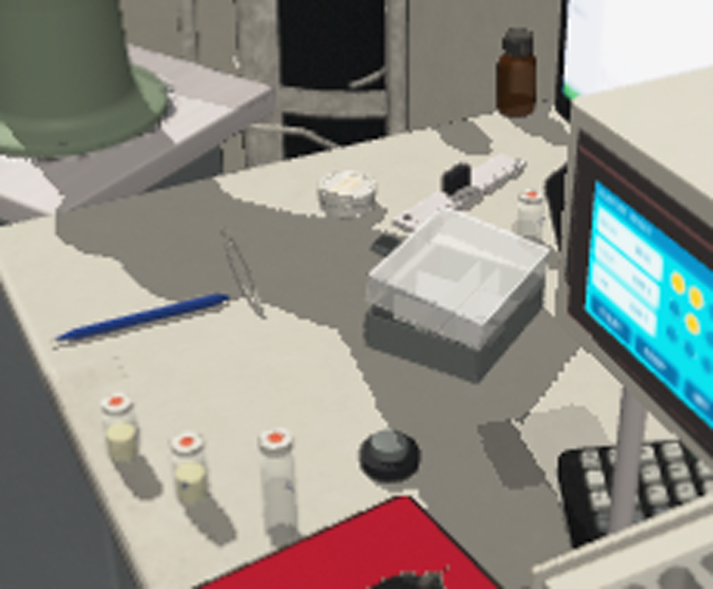

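```bash
cat >> h.py <<'E'
import pickle
def snap(tag):
    im,C=cam("wrist"); cv2.imwrite(f"pics/{tag}.png",im); pickle.dump(C,open(f"pics/{tag}.pkl","wb")); return im,C
def load(tag): return cv2.imread(f"pics/{tag}.png"),pickle.load(open(f"pics/{tag}.pkl","rb"))
E
python3 - <<'E'
from h import *
for y in (0,np.pi/2,np.pi,-np.pi/2):
    q=bot.solve_ik([.5,-.1,.15],down(y)); print(y, None if q is None else np.round(q,2))
for tag,p in [("w1",(.47,-.32,.2)),("w2",(.40,-.28,.22)),("w3",(.42,-.10,.2)),("w4",(.43,0.0,.2)),("w5",(.52,-.05,.22))]:
    bot.move_pose(list(p),down(0)); bot.wait(.3)
    im,C=snap(tag); print(tag,bot.read_position().round(3) if hasattr(bot.read_position(),'round') else bot.read_position())
    for c,a in red(im):
        if a>20: print(c,a,onz(C,c,.047)[:2].round(4),onz(C,c,.079)[:2].round(4))
print(bot.read_clock())
E
```

```text
0 [-0.34  0.33 -0.42  0.83  0.    2.8 ]
1.5707963267948966 [-0.34  0.33 -0.42  0.83  0.    1.23]
3.141592653589793 [-0.34  0.33 -0.42  0.83  0.   -0.34]
-1.5707963267948966 [-0.34  0.33 -0.42  0.83  0.   -1.91]
w1 [ 0.47  -0.321  0.2  ]
[364.0, 89.1] 97 [ 0.561  -0.3697] [ 0.5597 -0.3643]
[360.3, 163.0] 65 [ 0.4895 -0.3695] [ 0.496  -0.3641]
[352.3, 223.6] 53 [ 0.4225 -0.3641] [ 0.4362 -0.3594]
w2 [ 0.4  -0.28  0.22]
[387.6, 2.9] 157 [ 0.5715 -0.3513] [ 0.5622 -0.3441]
[410.7, 6.9] 104 [ 0.5685 -0.3738] [ 0.5595 -0.3642]
[14.9, 67.9] 55 [0.5214 0.0359] [0.5172 0.0038]
[400.0, 93.0] 69 [ 0.4893 -0.3695] [ 0.4884 -0.3604]
[389.6, 157.6] 58 [ 0.4226 -0.3638] [ 0.4284 -0.3553]
w3 [ 0.42  -0.101  0.2  ]
[615.2, 37.2] 85 [ 0.5669 -0.3957] [ 0.5596 -0.3638]
[169.3, 79.7] 77 [0.5216 0.0356] [0.5192 0.0209]
[575.0, 117.1] 62 [ 0.4892 -0.3692] [ 0.4903 -0.3401]
[555.3, 180.2] 52 [ 0.4225 -0.3636] [ 0.4309 -0.3352]
w4 [ 0.43  -0.001  0.2  ]
[274.2, 88.9] 77 [0.5217 0.0355] [0.5204 0.0316]
[632.0, 189.2] 44 [ 0.4227 -0.3632] [ 0.4321 -0.3239]
w5 [ 0.519 -0.05   0.22 ]
[617.5, 148.3] 55 [ 0.5556 -0.3993] [ 0.56   -0.3638]
[235.6, 174.9] 52 [0.5218 0.0356] [0.5296 0.0271]
[579.4, 202.8] 42 [ 0.4895 -0.3689] [ 0.5006 -0.3365]
[560.8, 252.6] 34 [ 0.4229 -0.3635] [ 0.4407 -0.3316]
5.5583
```

View pics/w3.png

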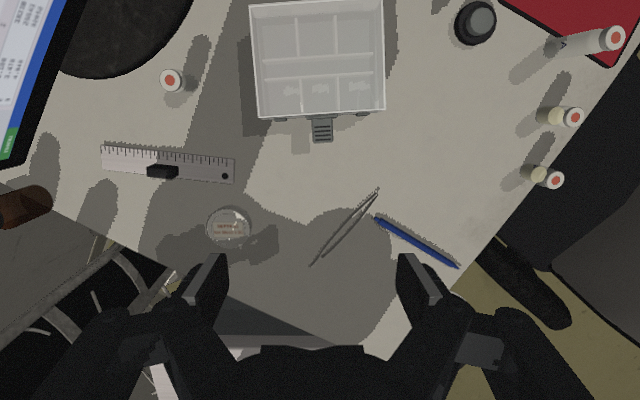

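View pics/w5.png

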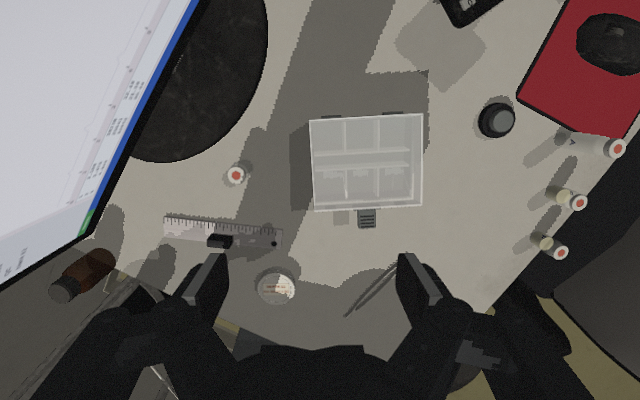

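Run:
```python
from h import *
a=load("w3")[0][0:150,235:400];b=load("w5")[0][100:240,295:440]
o=np.zeros((600,800,3),np.uint8)
a=cv2.resize(a[:148,:],None,fx=2.4,fy=4,interpolation=0) if 0 else cv2.resize(a,None,fx=2.4,fy=2.4,interpolation=0)
b=cv2.resize(b,None,fx=2.7,fy=2.7,interpolation=0)
o[:a.shape[0],:a.shape[1]]=a;o[:b.shape[0],400:400+b.shape[1]]=b
s=load("w3")[0][125:195,90:250]; s=cv2.resize(s,None,fx=2.5,fy=2.5,interpolation=0); o[385:385+s.shape[0],:s.shape[1]]=s
s=load("w5")[0][205:255,155:295]; s=cv2.resize(s,None,fx=2.7,fy=2.7,interpolation=0); o[385:385+s.shape[0],410:410+s.shape[1]]=s
cv2.imwrite("pics/cmp.png",o)
```

```text
(no output)
```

View pics/cmp.png

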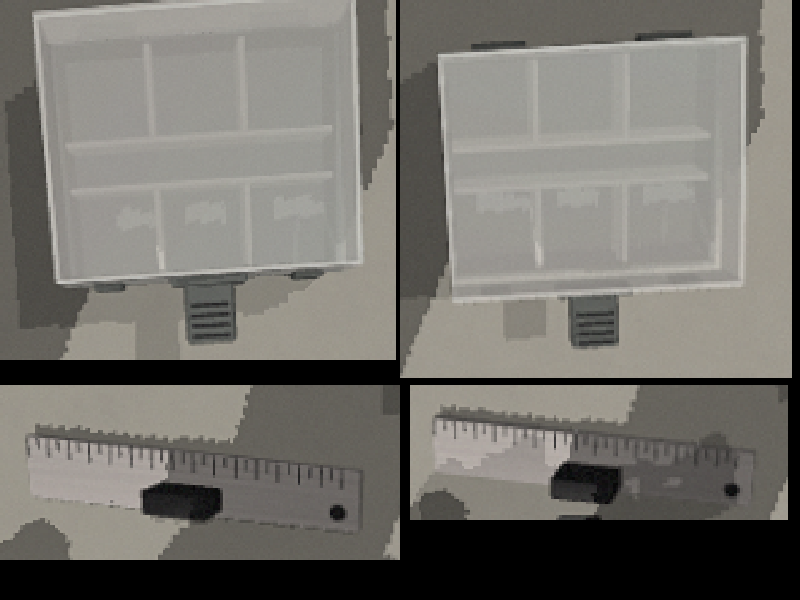

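Run:
```python
from h import *
A=load("w3")[1];B=load("w5")[1];T=cam("top")
pts={"FL":((258.8,117.5),(315,210.7)),"FR":((385.4,109.6),(422,205.6)),"RL":((250,5.8),(309.4,120.4)),"RR":((383,1),(422.8,114.4)),"t1":((313.3,142.9),(359,228.1)),"t2":((332.9,142.1),(375.7,227)),
"sz":((101.2,145),(163.5,216.5)),"sf":((234.8,158.6),(282.8,229.1))}
X={}
for k,(a,b) in pts.items():
    x,e=tri((A,a),(B,b));X[k]=x; z=.044 if k[0]=='t' else .006 if k[0]=='s' else .056
    print(k,x.round(4),round(e,4),onz(A,a,z)[:2].round(4),onz(B,b,z)[:2].round(4))
```

```text
FL [ 0.4863 -0.052   0.0649] 0.0002 [ 0.4858 -0.0503] [ 0.4831 -0.0523]
FR [ 0.4933 -0.1671  0.0674] 0.0001 [ 0.493  -0.1697] [ 0.4892 -0.1717]
RL [ 0.5808 -0.0465  0.0543] 0.0004 [ 0.5805 -0.0471] [ 0.5808 -0.0462]
RR [ 0.587  -0.1642  0.0471] 0.0004 [ 0.5842 -0.162 ] [ 0.5875 -0.1613]
t1 [ 0.4618 -0.1022  0.056 ] 0.0003 [ 0.4601 -0.1019] [ 0.4566 -0.1046]
t2 [ 0.4625 -0.1214  0.0545] 0.0005 [ 0.4609 -0.1217] [ 0.458  -0.1243]
sz [0.4545 0.1491 0.0036] 0.0001 [0.4549 0.1472] [0.4554 0.1479]
sf [ 0.4366 -0.01    0.0026] 0.0001 [ 0.4373 -0.011 ] [ 0.4381 -0.0103]
```

```bash
cat >> h.py <<'E'
YAW=.055; HINGE=np.array([.585,-.105,.03])
def cdir(yaw=None):
    y=YAW if yaw is None else yaw
    return np.array([np.cos(y),np.sin(y),0]),np.array([-np.sin(y),np.cos(y),0])
def tab(th,dz=-.012):
    u,_=cdir(); return HINGE+u*(-.113*np.cos(th)+.010*np.sin(th))+np.array([0,0,.113*np.sin(th)+.010*np.cos(th)+dz])
def L(p,**k): return bot.move_linear([float(v) for v in p],**k)
def st(): return np.round(bot.read_position(),4),np.round(bot.read_ft_force(),1),round(bot.read_gripper_width(),3),round(bot.read_finger_force(),1),round(bot.read_clock(),1)
E
python3 - <<'E'
from h import *
q=down(np.pi+YAW); p=tab(.125); print(p)
up=p.copy();up[2]=.15
bot.move_pose(up.tolist(),q); bot.set_gripper(.5,20)
print(L(p,speed=.1,until_force=6),st())
bot.set_gripper(0,20); print(st())
for th in np.linspace(.125,3.0,14)[1:]:
    L(tab(th),speed=.12); print(round(th,2),*st())
E
```

```text
[ 0.47429606 -0.11109486  0.04201022]
False (array([ 0.4748, -0.1113,  0.0425]), array([ 0.1, -0.4, -0.4]), 0.498, 0.0, 10.1)
(array([ 0.4747, -0.1111,  0.0424]), array([-0.5,  0.6,  0.4]), 0.226, 23.0, 10.5)
0.35 [ 0.4826 -0.1106  0.0659] [ 0.1 -0.8  1.1] 0.221 23.0 10.8
0.57 [ 0.4952 -0.1099  0.0868] [0.7 0.4 1.2] 0.229 22.9 11.2
0.79 [ 0.5122 -0.1088  0.1047] [0.4 1.3 2.3] 0.228 22.7 11.5
1.01 [ 0.533  -0.1076  0.1186] [-1.   1.4  1.7] 0.227 22.8 11.9
1.23 [ 0.5564 -0.1062  0.1275] [0.2 2.7 0.5] 0.227 22.5 12.3
1.45 [ 0.5812 -0.1047  0.1311] [0.1 4.4 1.1] 0.225 22.7 12.6
1.67 [ 0.6064 -0.1032  0.1293] [-0.7  5.4  1.4] 0.223 22.6 13.0
1.89 [ 0.6309 -0.1017  0.1221] [1.3 6.3 2.8] 0.229 22.2 13.3
2.12 [ 0.6534 -0.1003  0.11  ] [1.7 7.  4.2] 0.226 21.1 13.7
2.34 [ 0.6727 -0.0991  0.0935] [4.2 7.3 4. ] 0.227 20.7 14.1
2.56 [ 0.688  -0.0982  0.0732] [5.4 6.9 3.8] 0.225 21.3 14.4
2.78 [ 0.6983 -0.0975  0.0502] [7.1 7.8 3.2] 0.229 22.6 14.8
3.0 [ 0.7031 -0.0972  0.0256] [9.4 8.5 1.7] 0.229 24.4 15.1
```

Run:
```python
from h import *
p=tab(3.0); bot.set_gripper(.5); L(p+[0,0,.07],speed=.2); bot.set_gripper(0)
u,v=cdir(); a=p-u*.003+v*.001; a[2]=.06
L(a); b=a.copy();b[2]=.02
print(L(b,speed=.03,until_force=6),st()); L(a+[0,0,.09],speed=.2)
bot.set_gripper(1)
for tag,p in [("x1",(.40,-.12,.2)),("x2",(.50,-.08,.2)),("x3",(.46,0.02,.2))]:
    bot.move_pose(list(p),down(0)); bot.wait(.3); snap(tag)
a=load("x1")[0];b=load("x2")[0]
print(bot.read_clock())
```

```text
True (array([ 0.695 , -0.0979,  0.0347]), array([-1.7,  0.5,  6.2]), 0.0, 3.0, 17.7)
23.8
```

View pics/x2.png

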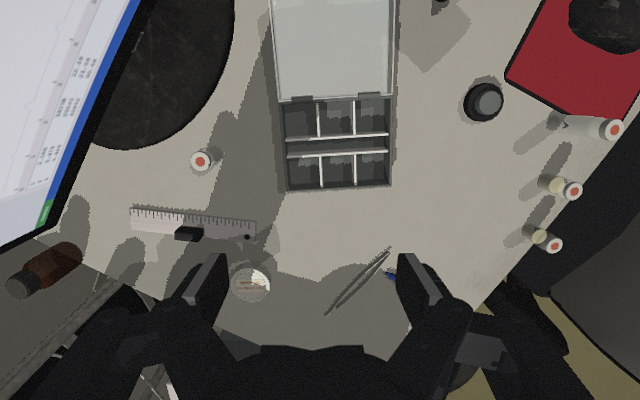

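View pics/x1.png

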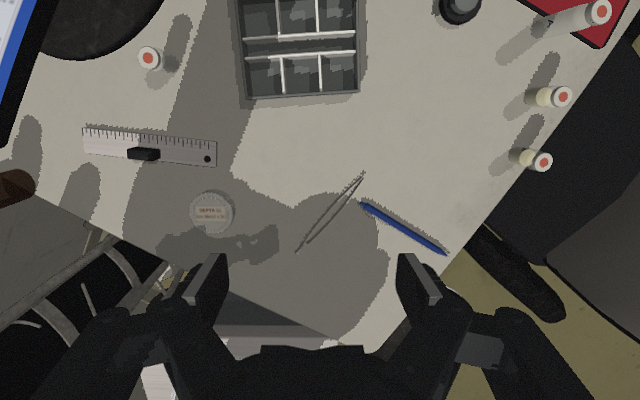

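Run:
```python
from h import *
o=np.zeros((600,800,3),np.uint8)
a=cv2.resize(load("x1")[0][0:105,230:365],None,fx=2.9,fy=2.9,interpolation=0)
b=cv2.resize(load("x2")[0][88:198,272:402],None,fx=3,fy=3,interpolation=0)
c=cv2.resize(load("x3")[0][80:240,300:560],None,fx=1.5,fy=1.5,interpolation=0)
o[:a.shape[0],:a.shape[1]]=a;o[:b.shape[0],400:400+b.shape[1]]=b;o[340:580,:390]=c
cv2.imwrite("pics/cmp2.png",o)
```

```text
(no output)
```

View pics/cmp2.png

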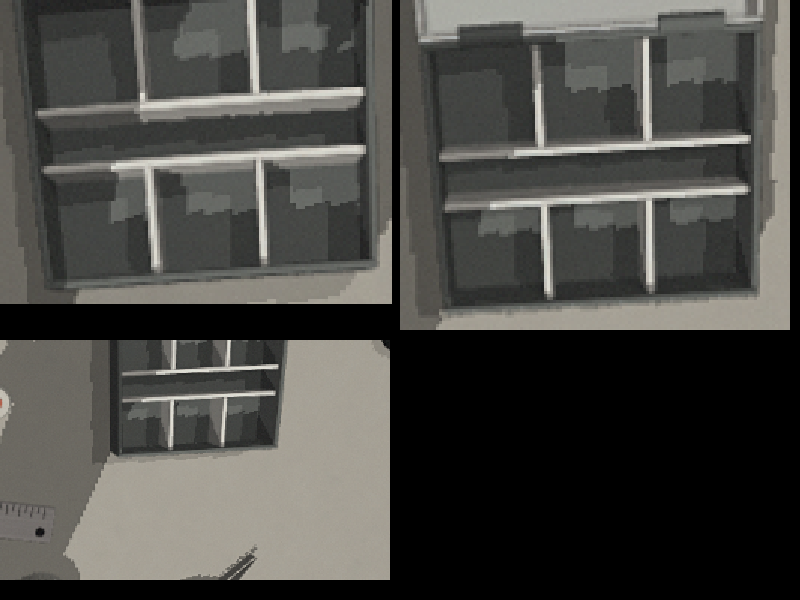

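Run:
```python
from h import *
A=load("x1")[1];B=load("x2")[1]
a=lambda x,y:(x/2.9-.5+230,y/2.9-.5); b=lambda x,y:((x-400)/3-.5+272,y/3-.5+88)
obs=[((-45.5,19),(156,270),(549,297)),((-45.5,-19),(264,264),(651,291)),((-9,19),(150,165),(546,204)),((-9,-19),(260,158),(649,196)),((9,19),(142,103),(540,149)),((9,-19),(255,95),(648,143))]
M=[];W=[]
for m,p,q in obs:
    pa=onz(A,a(*p),.026);pb=onz(B,b(*q),.026);x,e=tri((A,a(*p)),(B,b(*q)))
    print(m,pa[:2].round(4),pb[:2].round(4),x.round(4),round(e,4)); M+=[m,m];W+=[pa[:2],pb[:2]]
M=np.array(M)/1000;W=np.array(W);mc=M.mean(0);wc=W.mean(0)
H=(M-mc).T@(W-wc);U,S,V=np.linalg.svd(H);Rm=V.T@U.T;t=wc-Rm@mc
yaw=np.arctan2(Rm[1,0],Rm[0,0]);print("case",t.round(4),round(yaw,4),"scale",S.sum()/((M-mc)**2).sum(),"res",np.abs(W-(M@Rm.T+t)).max())
for n,m,p,q in [("FL",(-48.5,58.5),(46,288),(444,310)),("FR",(-48.5,-58.5),(376,266),(758,291))]:
    print(n,(Rm@np.array(m)/1000+t).round(4),onz(A,a(*p),.03)[:2].round(4),onz(B,b(*q),.03)[:2].round(4))
print("hinge",Rm@[.0485,0]+t)
```

```text
(-45.5, 19) [ 0.4888 -0.0901] [ 0.4884 -0.0901] [ 0.4888 -0.0901  0.0274] 0.0
(-45.5, -19) [ 0.4908 -0.1281] [ 0.4907 -0.1282] [ 0.4908 -0.1281  0.0264] 0.0
(-9, 19) [ 0.5232 -0.0889] [ 0.5233 -0.0887] [ 0.5232 -0.0888  0.0256] 0.0
(-9, -19) [ 0.5254 -0.1264] [ 0.5262 -0.1259] [ 0.5258 -0.1264  0.0229] 0.0001
(9, 19) [ 0.5427 -0.0867] [ 0.543  -0.0865] [ 0.5429 -0.0865  0.025 ] 0.0
(9, -19) [ 0.545  -0.1246] [ 0.5451 -0.1247] [ 0.5451 -0.1247  0.0259] 0.0001
case [ 0.5345 -0.1065] 0.0617 scale 0.9940316240725876 res 0.0013589277499657104
FL [ 0.4825 -0.0511] [ 0.4829 -0.0516] [ 0.4845 -0.0512]
FR [ 0.4897 -0.1678] [ 0.4902 -0.1669] [ 0.4918 -0.1672]
hinge [ 0.58293116 -0.10347358]
```

```bash
sed -i 's/^YAW=.*/YAW=.0617; HINGE=np.array([.5829,-.1035,.03]); CASE=np.array([.5345,-.1065,0])/' h.py
cat >> h.py <<'E'
def cell(x,y):
    u,v=cdir(); return CASE+u*x+v*y
def vial(src,dst,grab=.025):
    q=down(np.pi/2+YAW); s=np.array([*src,.12])
    bot.move_pose(s.tolist(),q); bot.set_gripper(.55,30)
    s[2]=grab; f=L(s,speed=.12,until_force=8); bot.set_gripper(0,30); print("grip",f,*st())
    s[2]=.12; L(s,speed=.15); print("lift",*st())
    d=np.array(dst,float); d[2]=.12; L(d,speed=.2); w=bot.read_gripper_width()
    if w<.2: print("LOST",st()); return False
    d[2]=grab+.007; f=L(d,speed=.06,until_force=4); print("place",f,*st())
    bot.set_gripper(.42); bot.wait(.2); d[2]=.14; L(d,speed=.12); print("out",*st()); return True
E
python3 - <<'E'
from h import *
vial((.4893,-.3693),cell(-.028,-.038))
b=np.array([.43,-.1,.2]); bot.move_pose(b.tolist(),down(np.pi/2+YAW)); bot.wait(.2)
im,C=snap("y1")
for c,a in red(im):
    if a>20: print(c,a,onz(C,c,.05)[:2].round(4))
print(cell(-.028,-.038))
E
```

```text
grip False [ 0.4899 -0.3699  0.0261] [-0.5 -0.4  5.4] 0.251 29.4 27.5
lift [ 0.4887 -0.3688  0.1191] [ 0.6 -0.4  0.2] 0.249 29.3 28.3
place False [ 0.5092 -0.1463  0.0324] [-0.1 -0.4 -0.4] 0.247 29.3 31.2
out [ 0.5083 -0.1459  0.1393] [0.9 0.  0.1] 0.418 0.0 32.7
[420.4, 48.1] 87 [0.5206 0.0349]
[381.8, 229.3] 54 [ 0.5086 -0.1459]
[444.9, 340.9] 54 [ 0.6124 -0.2962]
[ 0.50889639 -0.1461542   0.        ]
```

Run:
```python
from h import *
if vial((.4226,-.3637),cell(-.028,0)): vial((.5217,.0355),cell(-.028,.038))
b=np.array([.42,-.06,.2]); bot.move_pose(b.tolist(),down(0)); bot.wait(.3)
im,C=snap("y2")
for c,a in red(im):
    if a>20: print(c,a,onz(C,c,.05)[:2].round(4))
for y in(-.038,0,.038):print(cell(-.028,y))
o=im[:250,60:460]; cv2.imwrite("pics/y2c.png",cv2.resize(o,None,fx=2,fy=2,interpolation=0))
print(bot.read_clock())
```

```text
grip False [ 0.4231 -0.3643  0.026 ] [0.  0.6 5.2] 0.248 29.4 36.1
lift [ 0.4221 -0.3632  0.1192] [ 0.2  1.  -1.5] 0.253 29.3 36.9
place False [ 0.5069 -0.1083  0.0324] [-0.1 -0.   0.6] 0.245 29.3 40.0
out [ 0.506  -0.108   0.1393] [-0.   0.4  0.2] 0.421 0.0 41.5
grip False [0.5225 0.0354 0.0259] [-0.4 -0.2  4.9] 0.248 29.4 43.7
lift [0.5211 0.0355 0.1193] [ 0.   0.3 -0.3] 0.25 29.3 44.5
place False [ 0.5045 -0.0704  0.0324] [-0.5  1.3  0.1] 0.248 29.3 46.8
out [ 0.5037 -0.0702  0.1393] [1.1 0.3 0.5] 0.42 0.0 48.4
[634.4, 60.6] 105 [ 0.547  -0.3786]
[403.4, 92.5] 82 [ 0.5087 -0.1459]
[363.5, 94.9] 78 [ 0.5061 -0.1081]
[323.5, 97.6] 83 [ 0.5035 -0.0703]
[ 0.50889639 -0.1461542   0.        ]
[ 0.50655328 -0.1082265   0.        ]
[ 0.50421017 -0.07029881  0.        ]
50.125
```

View pics/y2c.png

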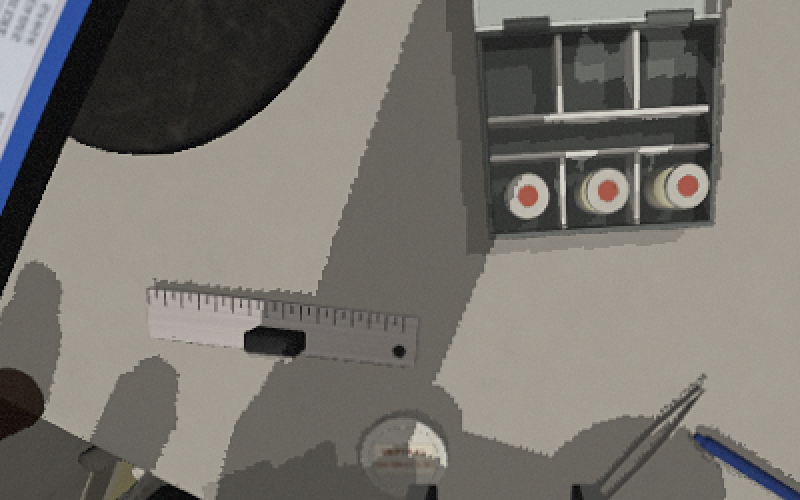

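```bash
cat >> h.py <<'E'
def rect(C,z0,zf,n0,nf,z=.006):
    "scale origin and yaw from its four top corners"
    P=[onz(C,p,z)[:2] for p in (z0,zf,n0,nf)]
    d=P[0]-P[1]+P[2]-P[3]; yaw=np.arctan2(-d[0],d[1])
    print([np.linalg.norm(P[i]-P[j]).round(4) for i,j in((0,1),(2,3),(0,2),(1,3))]); return np.mean(P,0),yaw
E
python3 - <<'E'
from h import *
C=load("y2")[1]; f=lambda x,y:(x/2-.5+60,y/2-.5)
c,y=rect(C,f(148,289),f(417,319),f(150,336),f(415,366)); print("scale",c,y)
u,v=cdir(y); print("grip from scale",(c-.006*u[:2]).round(4))
G=[f(246,328),f(304,333)]; print("grip top front-edge pts",[onz(C,g,.025)[:2].round(4) for g in G],[onz(C,g,.025)[:2].round(4) for g in (f(245,349),f(302,355))])
print("tweezer",onz(C,f(705,375),.005))
a=onz(C,f(148,289),.006);W=load("w3")[1];print(tri((C,f(148,289)),(load("w5")[1],(163.5,216.5))),tri((C,f(417,319)),(load("w5")[1],(282.8,229.1))))
print("goal",cell(-.0635,-.0215),cell(-.0785,-.1015))
E
```

```text
[np.float64(0.1578), np.float64(0.1592), np.float64(0.0281), np.float64(0.0283)]
scale [0.4315973  0.07147147] -0.11737372003296448
grip from scale [0.4256 0.0722]
grip top front-edge pts [array([0.4353, 0.0841]), array([0.4323, 0.0517])] [array([0.4233, 0.0863]), array([0.4198, 0.0542])]
tweezer [ 0.40267445 -0.17950029  0.005     ]
(array([0.45466989, 0.1489778 , 0.00443962]), np.float64(0.00022714046514176495)) (array([ 0.43569256, -0.00876188,  0.00122028]), np.float64(0.001022600651969322))
goal [ 0.47244654 -0.13187455  0.        ] [ 0.46240795 -0.21264724  0.        ]
```

Run:
```python
from h import *
ps=-.117; q=down(np.pi+ps); g=np.array([.4265,.0710,.10])
bot.move_pose(g.tolist(),q); bot.set_gripper(.62,40)
g[2]=.012; print(L(g,speed=.1,until_force=8),st()); bot.set_gripper(0,40); print("grip",st())
g[2]=.035; L(g,speed=.1); print("lift",st())
d=cell(-.0635-.006-.014,-.0215); d[2]=.035
L(d,speed=.12,rotation=down(np.pi+YAW)); print("over",st())
d[2]=.010; print(L(d,speed=.03,until_force=5),st())
bot.wait(.2); p=np.array(bot.read_position()); u,_=cdir(); e=p+u*.022
print("push",L(e,speed=.02,until_force=6),st())
p=np.array(bot.read_position()); print("case frame",(p-CASE)@np.array(cdir()).T)
bot.set_gripper(.62); print("open",st()); p=np.array(bot.read_position()); p[2]=.14; L(p,speed=.1)
b=cell(-.12,-.02); b[2]=.2; bot.move_pose(b.tolist(),down(0)); bot.wait(.3); im,C=snap("s1")
for c,a in red(im):
    if a>20: print(c,a,onz(C,c,.05)[:2].round(4))
o=im[60:240,220:480]; cv2.imwrite("pics/s1c.png",cv2.resize(o,None,fx=3,fy=3,interpolation=0)); print(bot.read_clock())
```

```text
False (array([0.4269, 0.071 , 0.0124]), array([ 0.3, -1.2, -0.5]), 0.622, 0.0, 53.8)
grip (array([0.4271, 0.0711, 0.0128]), array([-1.6, -0.1,  6.6]), 0.339, 39.5, 54.1)
lift (array([0.427 , 0.071 , 0.0353]), array([-0.3, -0.4, -2.2]), 0.335, 39.6, 54.5)
over (array([ 0.4523, -0.1326,  0.0349]), array([-1.1, -0.2, -0.7]), 0.331, 39.6, 56.4)
True (array([ 0.4522, -0.133 ,  0.0128]), array([-0.9,  0.4,  5. ]), 0.337, 40.2, 57.1)
push True (array([ 0.4522, -0.133 ,  0.0128]), array([-0.1, -1.6,  4.4]), 0.336, 40.1, 57.6)
case frame [-0.08382074 -0.02135326]
open (array([ 0.4515, -0.1326,  0.0124]), array([-0.4, -0.2, -0.1]), 0.617, 0.0, 57.9)
[583.8, 29.4] 92 [ 0.5668 -0.3893]
[325.7, 87.4] 82 [ 0.5087 -0.1461]
[285.4, 90.3] 79 [ 0.5061 -0.1082]
[245.6, 93.5] 81 [ 0.5034 -0.0703]
62.3833
```

View pics/s1c.png

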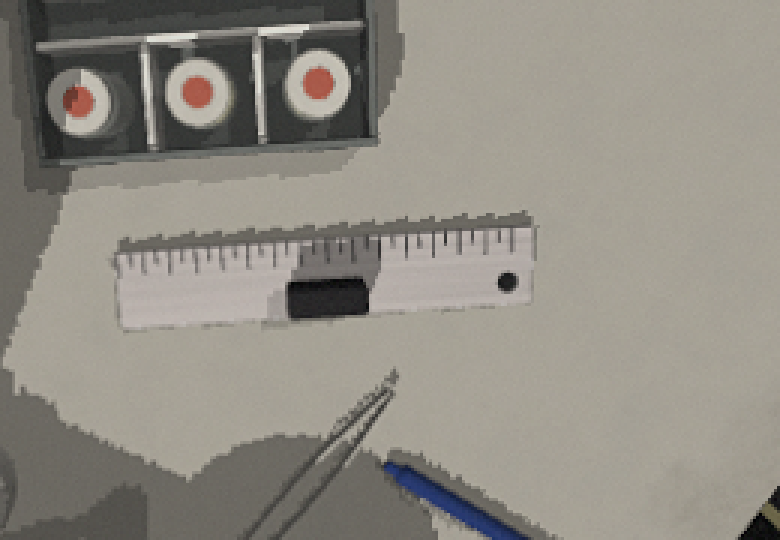

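```bash
cat > place.py <<'E'
from h import *
import sys
def place(corners,f,tag,C):
    c,ps=rect(C,*[f(*p) for p in corners]); u,v=cdir(ps); g=np.array([*(c-.006*u[:2]),.10]); print("scale",c,ps)
    bot.move_pose(g.tolist(),down(np.pi+ps)); bot.set_gripper(.62,40)
    g[2]=.012; print(L(g,speed=.1,until_force=8)); bot.set_gripper(0,40); print("grip",*st())
    g[2]=.03; L(g,speed=.1)
    d=cell(-.0635-.006-.010,-.0215); d[2]=.03
    L(d,speed=.1,rotation=down(np.pi+YAW)); print("over",*st())
    d[2]=.010; print(L(d,speed=.03,until_force=4))
    p=np.array(bot.read_position()); u,v=cdir(); p[:2]=d[:2]; p[2]+=.0005; L(p,speed=.02); bot.wait(.5); print(*st())
    print("push",L(p+u*.022,speed=.015,until_force=7),*st())
    p=np.array(bot.read_position()); print("case frame",(p-CASE)@np.array(cdir()).T)
    bot.set_gripper(.62); p=np.array(bot.read_position()); p[2]=.14; L(p,speed=.1)
    b=cell(-.12,-.02); b[2]=.2; bot.move_pose(b.tolist(),down(0)); bot.wait(.3); im,C=snap(tag)
    for c,a in red(im):
        if a>20: print(c,a,onz(C,c,.05)[:2].round(4))
    o=im[60:240,220:480]; cv2.imwrite(f"pics/{tag}c.png",cv2.resize(o,None,fx=3,fy=3,interpolation=0)); print(bot.read_clock())
E
python3 - <<'E'
from place import *
place([(117,253),(535,228),(121,330),(532,301)],lambda x,y:(x/3+219.5,y/3+59.5),"s2",load("s1")[1])
E
```

```text
[np.float64(0.1586), np.float64(0.16), np.float64(0.0299), np.float64(0.0279)]
scale [ 0.44026429 -0.15168018] 0.06737901402337265
False
grip [ 0.4348 -0.1524  0.0128] [-1.9  0.7  6.6] 0.336 39.6 66.7
over [ 0.4561 -0.1325  0.0295] [-0.1 -0.6 -1.1] 0.337 39.6 67.5
True
[ 0.4565 -0.1328  0.0133] [ 0.2 -0.1 -1.3] 0.336 39.6 68.8
push True [ 0.4666 -0.1322  0.0128] [-0.5 -0.6  3.2] 0.34 40.0 69.6
case frame [-0.06939505 -0.02142374]
[583.7, 29.4] 93 [ 0.5668 -0.3892]
[325.6, 87.4] 83 [ 0.5086 -0.146 ]
[285.4, 90.3] 79 [ 0.5061 -0.1082]
[245.6, 93.5] 81 [ 0.5034 -0.0704]
74.4333
```

View pics/s2c.png

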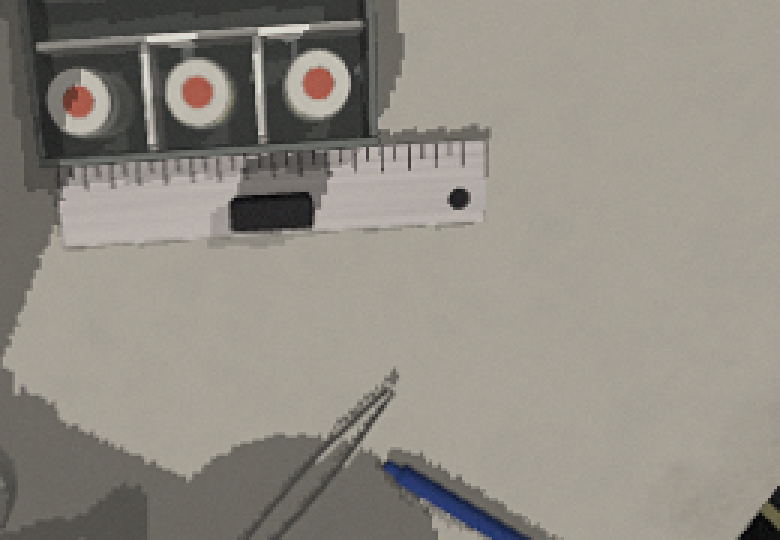

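Run:
```python
from h import *
C=load("s2")[1]; f=lambda x,y:(x/3+219.5,y/3+59.5)
c,y=rect(C,f(59,168),f(487,142),f(65,247),f(484,220)); u,v=cdir()
d=np.array([*c,0])-CASE; print(c,y-YAW,d@u,d@v,"want -.0635 -.0215")
print("case FL wall top px crop",[((proj(C,cell(-.0485,.0585)+[0,0,z])-[219.5,59.5])*3).round(0) for z in (.03,0.006)])
for p in((59,168),(65,247)): print((onz(C,f(*p),.006)-CASE)@v)
```

```text
[np.float64(0.1582), np.float64(0.1588), np.float64(0.0292), np.float64(0.0283)]
[ 0.47164256 -0.13147882] 0.0001337979826856947 -0.0642780479409035 -0.021055441638461903 want -.0635 -.0215
case FL wall top px crop [array([ 39., 168.]), array([ 56., 165.])]
0.057418570842921075
0.05896445591453904
```

Run:
```python
from h import *
obs=[]
for t,(x,y) in {"w3":(481,20),"w5":(498,119),"x2":(489,101)}.items():
    im,C=load(t); g=cv2.cvtColor(im,cv2.COLOR_BGR2GRAY)[y-18:y+19,x-22:x+23]
    m=cv2.morphologyEx(((g>60)&(g<125)).astype(np.uint8),cv2.MORPH_OPEN,np.ones((3,3)))
    n,lab,s,c=cv2.connectedComponentsWithStats(m)
    k=lab[18,22]; print(t,k,s[k] if k else s, c[k]+[x-22,y-18])
    if k: obs.append((C,tuple(c[k]+[x-22,y-18])))
print(tri(*obs)); print([onz(C,p,.03)[:2].round(4) for C,p in obs])
u,v=cdir(); q=down(np.pi+YAW); bot.set_gripper(0,20)
p=cell(-.105,-.0215); p[2]=.1; bot.move_pose(p.tolist(),q); p[2]=.014; L(p,speed=.1); bot.wait(.4)
print("nudge",L(p+u*.035,speed=.02,until_force=5),st()); e=np.array(bot.read_position()); print((e-CASE)@u)
L(e-u*.02,speed=.05); e=e-u*.02; e[2]=.14; L(e); print(bot.read_clock())
```

```text
w3 3 [ 10   6  25  28 543] [480.8747698   21.20810313]
w5 2 [ 15  10  23  21 362] [502.47513812 121.27624309]
x2 3 [ 10   8  24  24 443] [489.03160271 102.84875847]
(array([ 0.58001378, -0.27066423,  0.01807494]), np.float64(0.0002266611947994164))
[array([ 0.577 , -0.2643]), array([ 0.5807, -0.2633]), array([ 0.58  , -0.2636])]
nudge True (array([ 0.4496, -0.133 ,  0.0136]), array([ 0.3,  0.3, -0.5]), -0.003, 0.0, 80.1)
-0.08637058227358138
81.6417
```

Run:
```python
from h import *
p=np.array([.580,-.270,.10]); q=down(np.pi+YAW)
bot.move_pose(p.tolist(),q); bot.wait(.4); p[2]=.008
print(L(p,speed=.03,until_force=1.5),st())
t=np.array(bot.read_position()); t[2]-=.008; bot.wait(.2)
print(L(t,speed=.01,until_force=8),st()); bot.wait(.5); print(st())
t[2]=.12; L(t,speed=.1); print(st())
```

```text
True (array([ 0.5799, -0.2699,  0.0187]), array([ 0.6, -1.1,  1.9]), -0.002, 1.2, 85.2)
True (array([ 0.5799, -0.2699,  0.0161]), array([-1.2, -0.6,  5.8]), 0.001, 2.8, 85.9)
(array([ 0.5799, -0.27  ,  0.0161]), array([-1.8,  0.8,  5.3]), -0.0, 2.9, 86.4)
(array([ 0.5794, -0.2696,  0.1192]), array([-0.6,  0.2, -0.3]), -0.001, 0.0, 87.6)
```

Run:
```python
from h import *
q=down(np.pi+YAW); p=tab(3.05); up=p.copy();up[2]=.15
bot.move_pose(up.tolist(),q); bot.set_gripper(.5,20)
print(L(p,speed=.08,until_force=6),st()); bot.set_gripper(0,20); print(st())
for th in np.linspace(3.05,.15,14)[1:]:
    L(tab(th),speed=.12)
    if bot.read_gripper_width()<.18: print("LOST",th)
print(st()); bot.set_gripper(.45); e=tab(.15)+[0,0,.08]; L(e,speed=.15); bot.set_gripper(0)
e=tab(0,.04); L(e,speed=.1); bot.wait(.3); print("press",L(tab(0,-.004),speed=.03,until_force=8),st())
L(e,speed=.1); b=cell(-.12,-.02); b[2]=.2; bot.move_pose(b.tolist(),down(0)); bot.wait(.3); im,C=snap("z1")
o=im[0:240,190:530]; cv2.imwrite("pics/z1c.png",cv2.resize(o,None,fx=2.3,fy=2.3,interpolation=0))
for c,a in red(im):
    if a>20: print(c,a,onz(C,c,.05)[:2].round(4))
print(bot.read_clock())
```

```text
False (array([ 0.6966, -0.0966,  0.019 ]), array([ 0.2, -0.4,  0.3]), 0.502, 0.0, 90.7)
(array([ 0.6965, -0.0972,  0.0189]), array([-0.8, -1.8,  1.5]), 0.226, 22.6, 91.0)
(array([ 0.471 , -0.1111,  0.0442]), array([-5.3, -6.9,  2.6]), 0.223, 26.7, 95.7)
press True (array([ 0.47  , -0.1105,  0.0438]), array([-1.6,  0.1,  8.8]), -0.005, 4.2, 99.1)
[583.8, 29.5] 95 [ 0.5667 -0.3893]
102.6333
```

View pics/z1c.png

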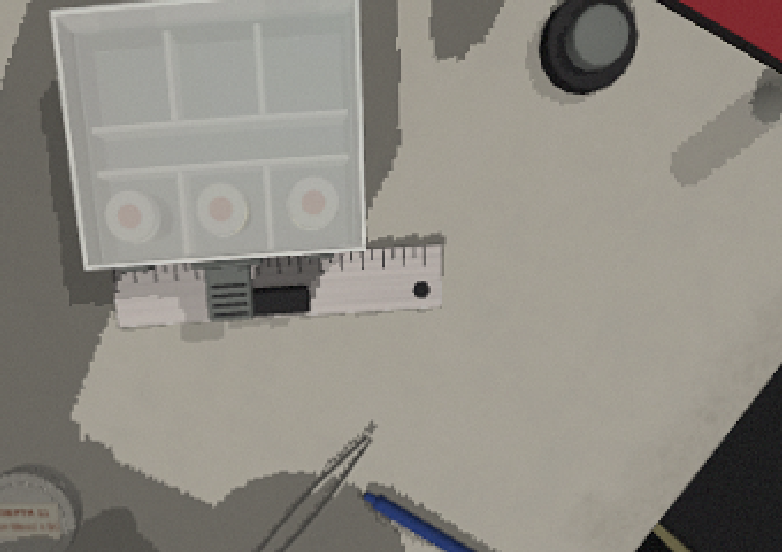

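```bash
python3 -c "
from cell import bot
print(bot.close_job())"
```

```text
the job is handed in; nothing more can be done
None
```

The job is handed in: three short vials stand upright in the front cells, the scale lies flush with its zero end at the left front corner, the shutter was pressed, and the lid is shut. The tall tube and the other things were left alone. The scale was knocked out of place once before the photograph, so I set it again.

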